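# Battery out of the fume extractor, cover shut and quarter-turn stud locked

### The arm

A 7-joint arm with a two-finger parallel gripper is mounted at the origin on the work surface. World frame = base frame: x ahead of the robot, y to its left, z up, the work surface at z = 0. Lengths are in m, angles in rad, forces in N, time in s.
With the tool pointing down it reaches from about 0.4 to 0.875 m from the base axis. Payload 19.3 kg.
Tool frame: the origin (TCP) lies at the very end of the fingers, on their centre line; the grasp point (between the pads) lies 19 mm behind it; z points along the fingers, y is the line along which they close (so a half turn about z gives the same grasp; the last joint's range is limited). The gripper opens to 85 mm and grips with 20 to 120 N. Pads are 22 mm wide; open, the fingers measure 114 mm over their backs; the gripper's body (76 mm by 85 mm) begins 54 mm behind the grasp point. The pads swing forward as they close: fully open they stand 13 mm farther back than shut.
Start: joints at [1.108, 0.521, -0.036, 1.599, 0.021, 1.021, -0.113], TCP at [0.239, -0.577, 0.231] pointing down, gripper open.
Joint ranges: [-2.91, 2.91], [-0.3, 2.13], [-1.5, 1.42], [0.17, 2.43], [-1.26, 4.41], [0.16, 1.93], [-2.52, 2.52]. Speed limits (rad/s): [1.89, 1.89, 2.39, 2.39, 3.01, 3.01, 3.01].

### API

Orientations are given as [roll, pitch, yaw] about the fixed x, y, z axes, in that order (R = Rz(yaw) Ry(pitch) Rx(roll)).
In Python, from workcell import bot gives the robot as it stands.
- The arm moves only by the tool jog_arm, never from a script. Its argument "motion" is a list of rows, each a list of 5 numbers: the shift along the tool's x, y, z scaled (see below), then the turn about the tool's z scaled (see below), then the opening, from 0 (shut) to 1 (fully open). A call has 1 to 12 rows; each row shifts and turns the commanded pose from where the row before left it, along the tool's axes as they then stand; what a row does not reach is not made up. The controller multiplies each number of a shift by 30 mm and each number of a turn by 0.08 rad. A row lasts 1/10 s, in which the tool goes at most 50 mm and 8.59 degrees, less where a joint would pass 70% of its speed; a pose out of reach is approached as far as the arm can. A call with a number of a shift or a turn outside -1 to 1 is refused whole. A call with a gripper value outside its range is refused whole. The fingers move at their own pace and stop on an object; "newtons" is the grip in N (left out, the last holds). Time passes only in rows, so rows that do not move let the fingers close. It gives the time, the measured TCP pose, the force, the opening and the grip force at its end, in the units of the state.
- bot.observe(): the state, without advancing time (a new reading comes with each control period).
- bot.grab_frame(name): name is "side" or "top" or "wrist"; returns a dict with "pixels" (400x640x3 uint8, red, green, blue), "fovy" (degrees; the focal length in pixels is half the picture's height over the tangent of half this angle, whatever the lens; pixels are square), "cx", "cy" (the principal point, pixels), "rvec" (rotation vector, rad) and "tvec" (3), from world to camera coordinates, as OpenCV has them; the wrist camera has in their place "mount" (4x4, takes a point from camera to tool coordinates, whose origin is the TCP and whose axes are the flange's). Camera axes: x right, y down, z forward; pixel columns grow to the right and rows downward; lengths in m; the calibration is good to about 2 mm. A picture is of the moment at which its call begins: read the wrist's pose just before it. There is no depth.
- bot.job_done(): hands the job in; it is judged then, once.
The state is a dict: "clock": time; "qpos": joint angles; "qd": joint speeds; "joint_efforts": joint torques, N m; "position": TCP position; "tool_rot": TCP orientation; "force": force on the tool from outside, world axes, zero at the start; "moment": the same for the moment, N m; "grip_width": finger opening in m; "finger_force": force on a finger pad.
Only numpy, scipy, OpenCV 4.12 (cv2) and the standard library are available. Lean on these libraries where they do the work, as an engineer would, in place of code of your own. Each camera call takes 0.05 s, during which the arm holds its last target. There are 200 camera calls.

### The job

Take the battery out of the fume extractor - push it in until it springs out - and gently stand it, right way up, in the well of the charger. Then slide the empty bay's cover fully shut, push its red stud in and turn it clockwise a quarter turn until it locks and stays down. Leave everything else on the bench where it is.

Things in the scene. Friction and masses are not known exactly. Their poses are not given: they have to be found in the camera images.
- extractor: The fume extractor, a grey box fixed on the bench, 150 mm (x) by 280 mm (y, from -130 to +150) by 95 mm high; origin at bench level, z up. Its flat top is the deck. Two aluminium rails 8 mm wide and 7 mm high run along y on the deck at x = -56 and +56 mm. The battery bay is near its -y end; the cover lies on the +y side of the bay.
- bay (a point): Centre of the mouth of the battery bay, on the deck, 95 mm above the bench; axes as the extractor's. It lies at x = 0, y = -70 mm of the extractor. The bay is an orange-edged upright shaft 68 mm (x) by 44 mm (y).
- battery_mid (a point): Centre of the battery, a black block with a yellow band, 64 (x) by 40 (y) by 62 mm high, about 0.19 kg, upright in the bay with axes parallel to it (2 mm play). Its top is 3 mm above the deck at the start, too low to grasp; sprung out, 28 mm above it, standing loose on the ejector: it is gripped across its 40 mm (along y; free deck on both sides) and lifted straight out.
- battery_foot (a point): Centre of the battery's underside, 31 mm below its centre; same axes.
- ejector (a joint): Height of the sprung platform under the battery, m: 0 latched at the start; pressing the battery moves it down (5 to 10 N) to a hard stop at -0.0065; it unlatches at about -0.0045, and when let go it lifts the battery to 0.025 within about half a second.
- charger_floor (a point): Centre of the floor of the charger's well, 10 mm above the bench, z up. The charger is a fixed low grey tray. The well is 80 mm (x) by 56 mm (y), its walls 10 mm thick and 18 mm high over this floor; a black hump, 36 mm above the bench, adjoins it from x = 50 to 95 mm. The battery stands upright on this floor, its x along the well's x, either way round.
- cover (a joint): How far the cover is open, m: about 0.09 to 0.1 at the start, 0 fully shut (hard stop). It slides along the extractor's y (shutting towards -y) with 1.5 N of friction. It is a blue plate 100 (x) by 140 (y) by 5 mm on the deck, reaching from 110 mm on the -y side of the stud's axis to 30 mm on its +y side.
- stud_grip (a point): Middle of the stud's red grip bar, on the stud's axis. The stud is carried by the cover, which can be slid by it. The bar is 12 mm wide (x), 34 mm long (y), 18 mm high, on a black disc of 34 mm diameter whose top is 9 mm below this point. Not pushed, this point is 32 mm above the deck and the bar lies along the extractor's y; when locked the bar lies across.
- stud_home (a point): Point of the deck over which the stud's axis must come when the cover is shut: 75 mm to +y of the bay's centre; a dark slot in a steel ring marks it. Axes as the extractor's.
- stud_push (a joint): How far the stud is pushed down, m: 0 out, hard stop at 0.012. Spring force 4 N at 0, 13 N at the stop. It goes down only with the cover shut (within 2 mm) and the bar along the extractor's y. It can turn only when more than 0.0095 down; once turned and let go it springs back to about 0.0065 and sits locked in its notch.
- stud_turn (a joint): Angle of the stud, rad, clockwise seen from above: 0 unlocked, hard stop at 1.5 (locked). It stays at the angle where it is left.
- glass_cup_mid (a point): loose bystander, to be left alone: centre of a clear glass cup, 58 mm across, 55 mm high.
- pliers_mid (a point): loose bystander, to be left alone: middle of pliers with red handles lying flat, 125 mm long (along x), 56 mm wide, 14 mm high.
- paintbrush_grip (a point): loose bystander, to be left alone: grip of a green paintbrush lying flat, 190 mm long (along x).
- silver_leaf_mid (a point): loose bystander, to be left alone: a flat silver wing ornament with a yellow head, about 115 by 80 mm, 7 mm high.
- solder_spool_mid (a point): loose bystander, to be left alone: centre of a standing metal spool, 52 mm across, 41 mm high.
- paste_jar_mid (a point): loose bystander, to be left alone: centre of a white jar with a black cap, 54 mm across, 50 mm high.
- glass_offcut_mid (a point): loose bystander, to be left alone: centre of a green glass offcut lying flat, 70 by 50 by 6 mm.
Not all that is in view belongs to the job. Leave any pink or turquoise look-alike of the part that bears battery_mid alone.

How it is judged:
On the way, in this order (a step that is already met when the one before it is completed fails the run):
1. the battery has been pressed in and has sprung out on its ejector (value of joint ejector above 0.02 m), for 0.1 s.
2. the battery stands upright on the floor of the charger's well, let go (z of battery_foot in the frame of charger_floor below 0.004 m and horizontal distance between battery_foot and charger_floor below 0.014 m and angle between battery_foot's own z axis and vertical below 0.1 rad and contact force between the fingers and battery below 0.1 N), for 0.3 s.
3. the cover is shut (value of joint cover below 0.003 m), for 0.1 s.
4. the stud is pushed in and turned to its stop (value of joint cover below 0.003 m and value of joint stud_turn above 1.3 rad and value of joint stud_push above 0.005 m), for 0.1 s.
At the end, for the whole second after the job is handed in: The battery stands at rest in the charger's well, let go, upright within 0.1 rad, its foot within 4 mm of the floor and 14 mm of the centre; the cover is within 3 mm of shut; the stud is turned at least 1.3 rad and has stayed down in its notch, 5 to 8.5 mm in, by itself (all of step 2 and all of step 4 and value of joint stud_push below 0.0085 m and linear speed of battery below 0.02 m/s and contact force between the fingers and anything else below 0.1 N); the robot touches nothing.
It fails at once if a bystander is moved by more than 30 mm (distance of any of glass_cup_mid, pliers_mid, paintbrush_grip, silver_leaf_mid, solder_spool_mid, paste_jar_mid, glass_offcut_mid from where it was at the start of the episode above 0.03 m).
It fails at once if the battery is dropped into the charger (over 0.6 m/s within 20 mm of its floor) (horizontal distance between battery_foot and charger_floor below 0.04 m and z of battery_foot in the frame of charger_floor below 0.02 m and linear speed of battery above 0.6 m/s).
It also fails if it takes over 67 s, if anything falls off the work surface, if the arm or the gripper's body presses on something with over 40 N, if the wrist force passes 120 N, or if a joint passes its speed limit or range.

## Working session

There is one attempt and no reset: what is moved stays moved. The work goes in short steps, Python scripts to look and compute and a tool call to move; the robot and the scene stay as the last step left them, time stands still between calls to the robot, and variables do not carry over. Pictures are saved under pics/ and viewed, at most 10 in all, crops included, and the job is handed in when it is done.

Besides the shell and the picture viewer there is one more tool, called after ">>>" by a JSON object that holds its "op" and its "data". jog_arm: Moves the arm, as the interface text tells. Shifts and turns lie within -1 to 1; 1 stands for 30 mm of shift or 0.08 rad of turn. Its arguments: {"type":"object","properties":{"motion":{"type":"array","items":{"type":"array","items":{"type":"number"}}},"newtons":{"type":"number"}},"required":["motion"]}

```bash
mkdir -p pics; cat > h.py <<'E'
import numpy as np,cv2
from scipy.spatial.transform import Rotation as R
from workcell import bot
def grab(n):
    s=bot.observe(); f=bot.grab_frame(n); f['s']=s
    f['f']=200/np.tan(np.radians(f['fovy'])/2)
    if 'rvec' in f and f['rvec'] is not None:
        Rc=R.from_rotvec(np.ravel(f['rvec'])).as_matrix(); f['Rcw']=Rc.T; f['o']=-Rc.T@np.ravel(f['tvec'])
    else:
        M=np.array(f['mount']); Rt=R.from_euler('xyz',s['tool_rot']).as_matrix()
        f['Rcw']=Rt@M[:3,:3]; f['o']=Rt@M[:3,3]+np.array(s['position'])
    return f
def ray(f,u,v,z):
    d=f['Rcw']@np.array([(u-f['cx'])/f['f'],(v-f['cy'])/f['f'],1]); return f['o']+d*(z-f['o'][2])/d[2]
def proj(f,p):
    c=f['Rcw'].T@(np.array(p)-f['o']); return c[:2]/c[2]*f['f']+[f['cx'],f['cy']]
def save(f,n): cv2.imwrite('pics/'+n,cv2.cvtColor(f['pixels'],cv2.COLOR_RGB2BGR))
E
python3 - <<'E'
from h import *
for n in('top','side'):
    f=grab(n); save(f,n+'0.png'); print(n,f['fovy'],f['cx'],f['cy'],f['o'].round(3),f['Rcw'].round(2).tolist())
f=grab('wrist');print(f['mount'],f['fovy']); print(bot.observe())
E
```

```text
top 55.58026503169467 317.222207074561 197.5375600623815 [ 0.353 -0.009  1.362] [[0.02, -0.98, 0.17], [-1.0, -0.02, -0.0], [0.01, -0.17, -0.98]]
side 49.37190956948283 328.0168218162637 198.34781883244983 [0.385 0.807 1.027] [[-0.97, -0.15, 0.16], [-0.22, 0.72, -0.66], [-0.02, -0.68, -0.74]]
[[-3.60034021e-04 -9.50287169e-01 -3.11374641e-01  7.98638554e-02]
 [ 9.99999651e-01 -5.76790816e-04  6.04040896e-04 -5.34956398e-04]
 [-7.53610346e-04 -3.11374315e-01  9.50287045e-01 -1.43153858e-01]
 [ 0.00000000e+00  0.00000000e+00  0.00000000e+00  1.00000000e+00]] 66.56043648119547
{'clock': 0.15, 'qpos': array([ 1.10779743,  0.52187865, -0.03633224,  1.59986081,  0.02115799,
        1.02108683, -0.11279214]), 'qd': array([-9.39264215e-05, -2.90019466e-03,  8.53583120e-04, -2.64330459e-03,
        1.37231153e-03, -1.43774789e-03,  9.20158886e-04]), 'joint_efforts': array([ 1.27765339e-03, -9.27387857e+01,  1.98026329e+00, -3.70057333e+01,
        1.78640900e-02,  6.49459325e-03, -6.06423873e-05]), 'position': array([ 0.23912761, -0.57717951,  0.23086273]), 'tool_rot': array([-3.14074157e+00,  1.80990128e-05,  3.92776362e-01]), 'force': array([-0.67214652, -0.3511381 ,  0.03645197]), 'moment': array([-0.03481999,  0.00504592, -0.0110525 ]), 'finger_force': 0.0, 'grip_width': 0.08561501688514805}
```

View pics/top0.png

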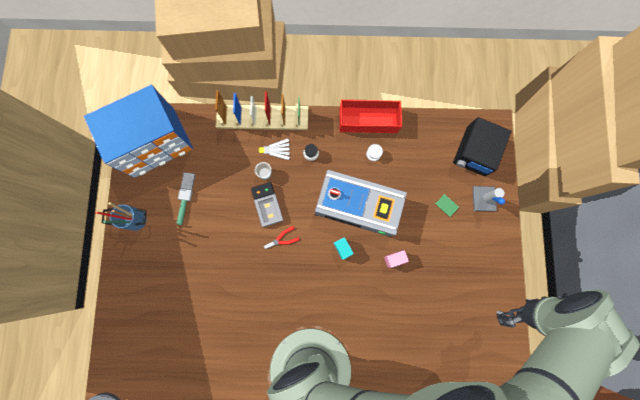

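View pics/side0.png

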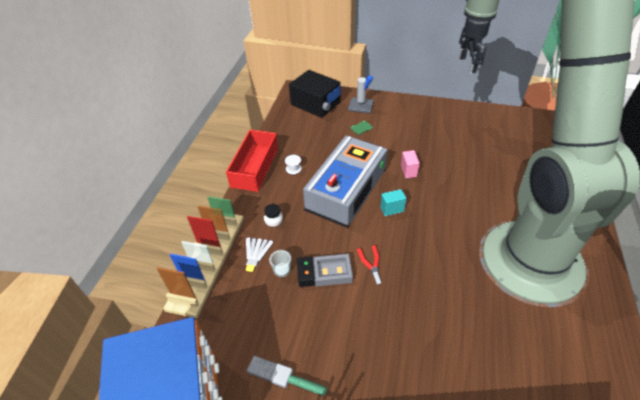

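The top view shows the bay ring around (384,208), the red stud at (336,194) and the charger at (267,203) with its hump up the image (+x). The side view agrees. I'll measure these by colour next.

```bash
cat > m.py <<'E'
from h import *
def comps(f,lo,hi,box,amin=15):
    h=cv2.cvtColor(f['pixels'],cv2.COLOR_RGB2HSV); m=cv2.inRange(h,np.array(lo),np.array(hi)); k=np.zeros_like(m); x0,y0,x1,y1=box; k[y0:y1,x0:x1]=1; m*=k
    return m
def rect(f,m,z):
    pts=cv2.findNonZero(m).reshape(-1,2).astype(float)
    w=np.array([ray(f,u,v,z)[:2] for u,v in pts]); 
    r=cv2.minAreaRect((w*1000).astype(np.float32)); return np.round(w.mean(0)*1000,1),np.round(r[0],1),np.round(r[1],1),round(r[2],1),len(w)
E
python3 - <<'E'
from m import *
f=grab('top')
print('orange',rect(f,comps(f,(5,120,120),(20,255,255),(365,185,410,230)),.095))
print('yellow',rect(f,comps(f,(23,120,120),(35,255,255),(365,185,410,230)),.098))
print('red',rect(f,comps(f,(0,150,100),(4,255,255),(318,175,360,210)),.132))
print('blue',rect(f,comps(f,(95,120,80),(125,255,255),(310,165,400,230)),.1))
h=cv2.cvtColor(f['pixels'],cv2.COLOR_RGB2HSV)
print('grey',rect(f,cv2.morphologyEx(comps(f,(0,0,90),(179,60,255),(245,175,290,232)),cv2.MORPH_OPEN,np.ones((3,3))),.028))
c=cv2.resize(f['pixels'][160:240,230:420],None,fx=4,fy=4,interpolation=cv2.INTER_CUBIC);cv2.imwrite('pics/c1.png',c[...,::-1])
E
```

```text
orange (array([ 556.1, -280.7]), array([ 551.7, -262.5]), array([121.2, 152.2]), 88.7, 379)
yellow (array([ 543.7, -236.5]), array([ 535.1, -239.4]), array([38.9, 52.8]), 74.2, 77)
red (array([588. , -67.4]), array([590.3, -70.1]), array([24., 16.]), 72.4, 15)
blue (array([ 579.1, -111.9]), array([ 580.7, -107.5]), array([137. ,  96.9]), 74.6, 958)
grey (array([547.4, 161.9]), array([577.8, 173.5]), array([184.1,  80.2]), 19.1, 665)
```

View pics/c1.png

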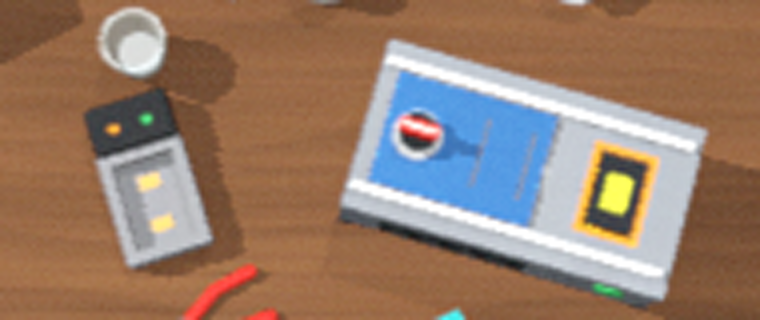

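The crop shows the battery's yellow patch inside the orange ring at crop (616,193). The stud is at (418,133). The charger well runs from (97,150) to (212,240), with its hump on the upper side.

```bash
python3 - <<'E'
from m import *
f=grab('top'); P=lambda a,b,z:(ray(f,230+a/4,160+b/4,z)*1000).round(0)[:2]
print('ring corners',[P(a,b,.095) for a,b in((597,141),(660,157),(637,247),(573,230))])
print('tray',[P(a,b,.028) for a,b in((96,152),(178,133),(213,240),(130,267))])
E
```

```text
ring corners [array([ 589., -223.]), array([ 576., -276.]), array([ 499., -256.]), array([ 512., -202.])]
tray [array([582., 213.]), array([601., 141.]), array([505., 106.]), array([480., 178.])]
```

>>> {"op": "jog_arm", "data": {"motion": [[0.9, -0.45, 0, 0, 0], [0.9, -0.45, 0, 0, 0], [0.9, -0.45, 0, 0, 0], [0.9, -0.45, 0, 0, 0], [0.9, -0.45, 0, 0, 0], [0.9, -0.45, 0, 0, 0], [0.9, -0.45, 0, 0, 0], [0.9, -0.45, 0, 0, 0], [0, 0, 0, 1, 0], [0, 0, 0, 1, 0], [0, 0, 0, 1, 0], [0, 0, 0, 1, 0]], "newtons": 40}}

```text
clock: 1.45
position: [0.3974, -0.3949, 0.2313]
tool_rot: [-3.142, 0.0, 0.07]
force: [0.4, 0.7, -0.5]
grip_width: -0.0001
finger_force: 0.0
```

>>> {"op": "jog_arm", "data": {"motion": [[1, -0.95, 0, 0, 0], [1, -0.95, 0, 0, 0], [1, -0.95, 0, 0, 0], [1, -0.95, 0, 0, 0], [1, -0.95, 0, 0, 0], [0, 0, 0, 1, 0], [0, 0, 0, 1, 0], [0, 0, 0, 1, 0], [0, 0, 0, 1, 0], [0, 0, 0, 0.25, 0]]}}

```text
clock: 2.45
position: [0.5367, -0.2418, 0.2312]
tool_rot: [3.142, 0.0, -0.269]
force: [1.0, 0.0, 0.4]
grip_width: -0.0003
finger_force: 0.0
```

```bash
python3 - <<'E'
from m import *
f=grab('wrist'); save(f,'w1.png'); print(f['s']['position'],f['s']['tool_rot'])
for n,lo,hi,z in(('orange',(5,120,120),(20,255,255),.095),('yellow',(23,120,120),(35,255,255),.098)):
    m=comps(f,lo,hi,(0,0,640,400)); n_,l,st,c=cv2.connectedComponentsWithStats(m)
    for i in range(1,n_):
        if st[i,4]>300: print(n,st[i],rect(f,(l==i).astype(np.uint8),z))
E
```

```text
[ 0.53666823 -0.24183241  0.23123774] [ 3.14150697e+00  1.58117373e-04 -2.69230124e-01]
orange [     0      0    640    400 103159] (array([ 531.1, -341.5]), array([ 516. , -336.1]), array([761. , 364.7]), 52.9, 103159)
orange [291 138  51  72 436] (array([ 540.1, -236.7]), array([ 543.3, -237.3]), array([45.9, 69.4]), 74.6, 436)
orange [    0   247   245   153 20407] (array([452.1,  45.6]), array([471.9,  52.1]), array([161.6, 381.7]), 19.5, 20407)
yellow [287 133  59  81 814] (array([ 548.7, -240.7]), array([ 544. , -237.7]), array([52.5, 77.3]), 74.7, 814)
yellow [305 159  24  34 781] (array([ 543.5, -237.2]), array([ 543.1, -237.3]), array([21.3, 32.3]), 73.5, 781)
```

View pics/w1.png

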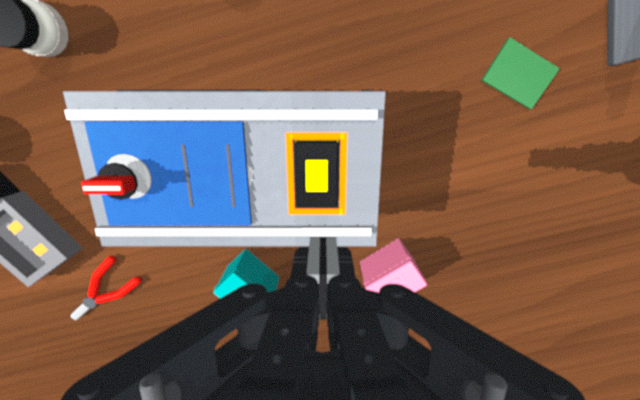

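The wrist view shows the bay ring at (316,173), the red stud grip at (105,187) and the charger at the left edge. Bay centre is (0.544, -0.2375) with yaw -0.269, which agrees with the top view. Pressing next.

>>> {"op": "jog_arm", "data": {"motion": [[0.2, -0.2, 1, 0, 0], [0, 0, 1, 0, 0], [0, 0, 1, 0, 0], [0, 0, 1, 0, 0], [0, 0, 0.3, 0, 0], [0, 0, 0.1, 0, 0], [0, 0, 0.1, 0, 0], [0, 0, 0.1, 0, 0], [0, 0, 0, 0, 0]]}}

```text
clock: 3.4
position: [0.5445, -0.2379, 0.0948]
tool_rot: [3.142, -0.001, -0.267]
force: [-1.4, 2.5, 4.8]
grip_width: -0.0003
finger_force: 2.7
```

>>> {"op": "jog_arm", "data": {"motion": [[0, 0, 0.1, 0, 0], [0, 0, 0.05, 0, 0], [0, 0, 0, 0, 0]]}}

```text
clock: 3.7
position: [0.5448, -0.2382, 0.0914]
tool_rot: [3.141, -0.003, -0.267]
force: [-7.1, 3.4, 22.1]
grip_width: 0.0002
finger_force: 11.0
```

>>> {"op": "jog_arm", "data": {"motion": [[0, 0, -0.8, 0, 0], [0, 0, -0.9, 0, 0], [0, 0, -1, 0, 0.5], [0, 0, -1, 0, 1], [0, 0, -0.5, 0, 1], [0, 0, 0, 0, 1], [0, 0, 0, 0, 1]]}}

```text
clock: 4.4
position: [0.5442, -0.2378, 0.2156]
tool_rot: [3.142, -0.002, -0.267]
force: [-0.2, 0.8, -0.3]
grip_width: 0.072
finger_force: 0.0
```

```bash
python3 - <<'E'
from m import *
f=grab('wrist'); save(f,'w2.png'); print(f['s']['position'],f['s']['tool_rot'],f['s']['grip_width'])
m=comps(f,(23,120,120),(35,255,255),(200,50,450,350)); n_,l,st,c=cv2.connectedComponentsWithStats(m)
for i in range(1,n_):
        if st[i,4]>300: print(st[i],rect(f,(l==i).astype(np.uint8),.123))
E
```

```text
[ 0.54424618 -0.23780204  0.21559654] [ 3.14156727e+00 -1.56308527e-03 -2.67010573e-01] 0.07195487259858815
[292 143  62  84 604] (array([ 571. , -235.9]), array([ 551.4, -239.5]), array([47.5, 69.9]), 74.9, 604)
[309 178  28  37 976] (array([ 543.5, -237.2]), array([ 543.1, -237.1]), array([21.9, 31.1]), 74.7, 976)
```

View pics/w2.png

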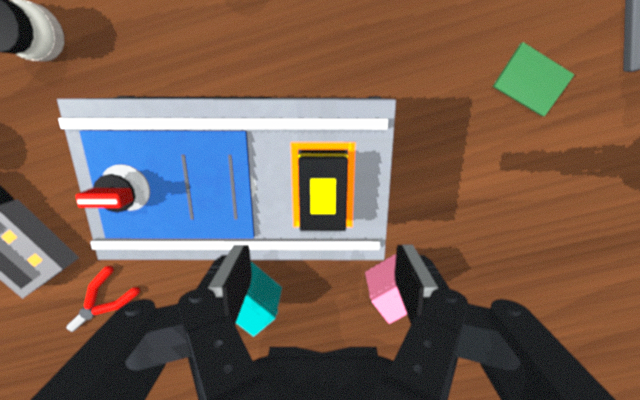

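The battery is up: its yellow patch at (322,196) measures (0.543, -0.237) at z = 0.123, with the arm centred above it. Going down to grip.

>>> {"op": "jog_arm", "data": {"motion": [[0, 0, 0.6, 0, 0.8], [0, 0, 0.9, 0, 0.8], [0, 0, 0.9, 0, 0.8], [0, 0, 0.9, 0, 0.8], [0, 0, 0.5, 0, 0.8], [0, 0, 0, 0, 0.3], [0, 0, 0, 0, 0.2], [0, 0, 0, 0, 0.2], [0, 0, 0, 0, 0.2]], "newtons": 50}}

```text
clock: 5.35
position: [0.5445, -0.2379, 0.1018]
tool_rot: [3.141, -0.001, -0.267]
force: [0.9, 0.6, -1.1]
grip_width: 0.039
finger_force: 53.4
```

>>> {"op": "jog_arm", "data": {"motion": [[0, 0, -0.6, 0, 0.2], [0, 0, -1, 0, 0.2], [0, 0, -1, 0, 0.2], [0, -0.4, -1, 0, 0.2], [-0.3, -0.9, 0, 0, 0.2], [-0.3, -0.9, 0, 0, 0.2], [-0.3, -0.9, 0, 0, 0.2], [-0.3, -0.9, 0, 0, 0.2], [-0.3, -0.9, 0, 0, 0.2], [-0.3, -0.9, 0, 0, 0.2], [-0.3, -0.9, 0, 0, 0.2], [-0.3, -0.9, 0, 0, 0.2]]}}

```text
clock: 6.55
position: [0.5348, 0.0023, 0.2096]
tool_rot: [-3.141, -0.001, -0.267]
force: [0.7, 0.0, -1.6]
grip_width: 0.0391
finger_force: 53.4
```

>>> {"op": "jog_arm", "data": {"motion": [[0, 0, 0, -1, 0.2], [0, 0, 0, -1, 0.2], [0, 0, 0, -1, 0.2], [0, 0, 0, -1, 0.2], [0, 0, 0, -1, 0.2], [0, 0, 0, -1, 0.2], [0, 0, 0, -1, 0.2], [0, 0, 0, 0, 0.2]]}}

```text
clock: 7.35
position: [0.5349, 0.0011, 0.2094]
tool_rot: [3.141, -0.001, 0.294]
force: [-0.4, 0.2, -1.7]
grip_width: 0.0388
finger_force: 53.4
```

```bash
python3 - <<'E'
from m import *
f=grab('wrist'); save(f,'w3.png'); print(f['s']['position'],f['s']['tool_rot'],f['s']['grip_width'])
print(proj(f,(.542,.1595,.028)))
E
```

```text
[0.53494772 0.00107603 0.20942765] [ 3.14135242e+00 -9.22671601e-04  2.94077414e-01] 0.038791450361953604
[178.99693304 119.78102333]
```

View pics/w3.png

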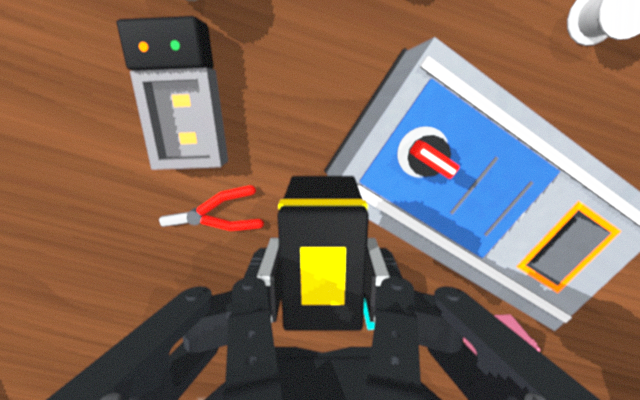

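The wrist view shows the battery held squarely and the empty bay at (572,247). The charger well spans about (144,80) to (212,158), with its yellow contacts at (181,100) and (187,138).

```bash
python3 - <<'E'
from m import *
f=grab('wrist')
m=comps(f,(18,80,140),(35,255,255),(140,80,220,165)); n_,l,st,c=cv2.connectedComponentsWithStats(m)
q=[ray(f,*c[i],.01)*1000 for i in range(1,n_) if st[i,4]>60]; print(q,np.mean(q,0),np.degrees(np.arctan2(*(q[0]-q[1])[[1,0]])))
for n,p in dict(ul=(131,70),ll=(151,168),lr=(226,165),ur=(212,67),iul=(144,81),ill=(158,158),ilr=(213,157)).items(): print(n,(ray(f,*p,.028)*1000).round(0))
c=cv2.resize(f['pixels'][50:180,110:250],None,fx=4,fy=4,interpolation=cv2.INTER_CUBIC);cv2.imwrite('pics/c3.png',c[...,::-1])
E
```

```text
[array([559.33687905, 168.14900675,  10.        ]), array([521.31378213, 155.05336883,  10.        ])] [540.32533059 161.60118779  10.        ] 19.00435885909995
ul [577. 212.  28.]
ll [482. 181.  28.]
lr [509. 103.  28.]
ur [603. 136.  28.]
iul [570. 199.  28.]
ill [496. 175.  28.]
ilr [514. 119.  28.]
```

View pics/c3.png

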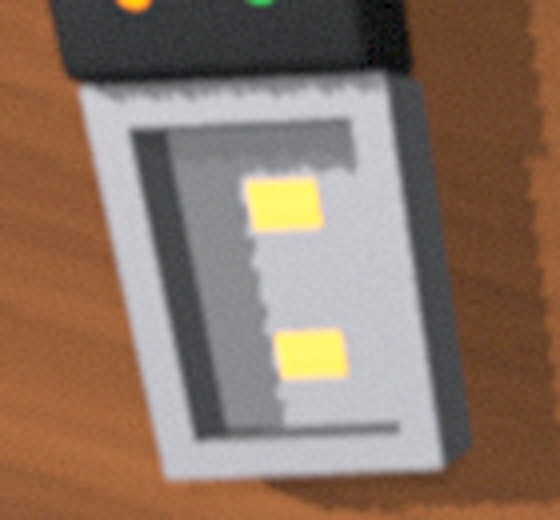

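>>> {"op": "jog_arm", "data": {"motion": [[0, 0, 0, -0.45, 0.2], [0.39, -0.99, 0, 0, 0.2], [0.39, -0.99, 0, 0, 0.2], [0.39, -0.99, 0, 0, 0.2], [0.39, -0.99, 0, 0, 0.2], [0.39, -0.99, 0, 0, 0.2], [0, 0, 0.5, 0, 0.2], [0, 0, 1, 0, 0.2], [0, 0, 1, 0, 0.2], [0, 0, 0.5, 0, 0.2], [0, 0, 0, 0, 0.2]]}}

```text
clock: 8.55
position: [0.5412, 0.1603, 0.1171]
tool_rot: [3.141, 0.003, 0.327]
force: [-0.2, 0.3, -0.6]
grip_width: 0.0392
finger_force: 53.3
```

>>> {"op": "jog_arm", "data": {"motion": [[0, 0, 0.8, 0, 0.2], [0, 0, 0.6, 0, 0.2], [0, 0, 0.4, 0, 0.2], [0, 0, 0.15, 0, 0.2], [0, 0, 0.1, 0, 0.2], [0, 0, 0.07, 0, 0.2], [0, 0, 0.06, 0, 0.2], [0, 0, 0, 0, 0.2]]}}

```text
clock: 9.35
position: [0.5424, 0.1607, 0.0536]
tool_rot: [-3.142, -0.0, 0.329]
force: [-0.8, -0.7, -2.2]
grip_width: 0.0387
finger_force: 53.4
```

>>> {"op": "jog_arm", "data": {"motion": [[0, 0, 0.05, 0, 0.2], [0, 0, 0.05, 0, 0.2], [0, 0, 0, 0, 0.2]]}}

```text
clock: 9.65
position: [0.5424, 0.1607, 0.0505]
tool_rot: [3.142, -0.0, 0.329]
force: [-0.4, -0.4, 1.5]
grip_width: 0.0388
finger_force: 53.5
```

>>> {"op": "jog_arm", "data": {"motion": [[0, 0, 0, 0, 0.55], [0, 0, 0, 0, 0.65], [0, 0, 0, 0, 0.75], [0, 0, 0, 0, 0.75], [0, 0, -0.5, 0, 0.75], [0, 0, -1, 0, 0.75], [0, 0, -1, 0, 0.75], [0, 0, -1, 0, 0.75], [0, 0, -1, 0, 0.75]]}}

```text
clock: 10.55
position: [0.5421, 0.1606, 0.1879]
tool_rot: [-3.141, -0.001, 0.329]
force: [-0.1, 1.4, -0.3]
grip_width: 0.0642
finger_force: 0.0
```

```bash
python3 - <<'E'
from m import *
f=grab('wrist'); save(f,'w4.png'); print(f['s']['position'],f['s']['tool_rot'])
m=comps(f,(23,120,120),(35,255,255),(200,50,450,300)); n_,l,st,c=cv2.connectedComponentsWithStats(m)
for i in range(1,n_):
        if st[i,4]>200: print(st[i],rect(f,(l==i).astype(np.uint8),.072))
E
```

```text
[0.54209041 0.16061206 0.18785219] [-3.14149949e+00 -7.65141522e-04  3.28858261e-01]
[310 170  26  35 877] (array([541.8, 160.7]), array([541.4, 160.8]), array([31.9, 22.1]), 19.5, 877)
```

View pics/w4.png

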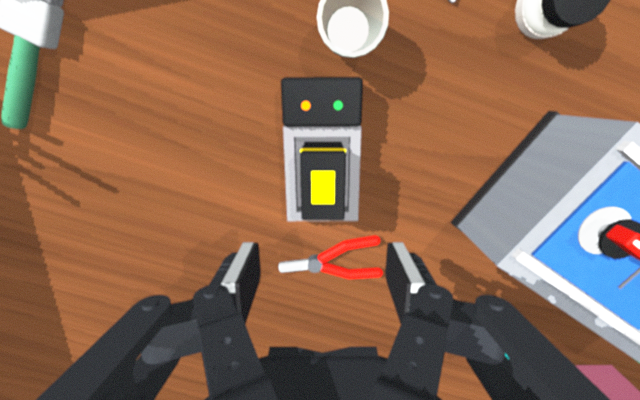

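The battery stands centred in the well: its label at (323,187) measures (0.5414, 0.1608) at z = 0.072. Moving on to the stud, near (0.590, -0.069).

>>> {"op": "jog_arm", "data": {"motion": [[-0.12, 0.97, 0, 0, 0.6], [-0.12, 0.97, 0, 0, 0.6], [-0.12, 0.97, 0, 0, 0.6], [-0.12, 0.97, 0, 0, 0.6], [-0.12, 0.97, 0, 0, 0.6], [-0.12, 0.97, 0, 0, 0.6], [-0.12, 0.97, 0, 0, 0.6], [-0.12, 0.97, 0, 0, 0.6], [0, 0, 0, 0, 0.6]]}}

```text
clock: 11.5
position: [0.5903, -0.0735, 0.1862]
tool_rot: [3.14, -0.0, 0.324]
force: [-0.3, 0.7, -0.0]
grip_width: 0.0513
finger_force: 0.0
```

>>> {"op": "jog_arm", "data": {"motion": [[0, 0, 0, -1, 0.6], [0, 0, 0, -1, 0.6], [0, 0, 0, -1, 0.6], [0, 0, 0, -1, 0.6], [0, 0, 0, -1, 0.6], [0, 0, 0, -1, 0.6], [0, 0, 0, -1, 0.6], [0, 0, 0, -1, 0.6], [0, 0, 0, -1, 0.6], [0, 0, 0, -1, 0.6], [0, 0, 0, -1, 0.6], [0, 0, 0, -1, 0.6]]}}

```text
clock: 12.7
position: [0.5901, -0.0686, 0.1862]
tool_rot: [3.141, 0.0, 1.292]
force: [-0.9, -0.1, -0.0]
grip_width: 0.0512
finger_force: 0.0
```

```bash
python3 - <<'E'
from m import *
f=grab('wrist'); s=f['s']; save(f,'w5.png'); print(s['position'],s['tool_rot'],s['qpos'].round(2))
h=cv2.cvtColor(f['pixels'],cv2.COLOR_RGB2HSV)
m=cv2.inRange(h,(0,140,90),(6,255,255))|cv2.inRange(h,(174,140,90),(179,255,255)); n_,l,st,c=cv2.connectedComponentsWithStats(m)
for i in range(1,n_):
        if st[i,4]>150: print(st[i],rect(f,(l==i).astype(np.uint8),.136))
E
```

```text
[ 0.59007523 -0.0686064   0.18624745] [3.14106362e+00 4.09189283e-05 1.29239765e+00] [ 0.3   0.55 -0.4   1.71  0.26  0.93 -0.49]
[  94   11   88   90 2476] (array([512.4,  61.1]), array([512.7,  60.3]), array([34.4, 46.8]), 25.9, 2476)
[  560   101    80   233 15686] (array([ 775.1, -122.9]), array([ 773.2, -139.5]), array([ 51.3, 182.3]), 2.0, 15686)
[314 186  19  51 619] (array([591.5, -63.6]), array([590.8, -66.1]), array([36.7, 12.4]), 74.0, 619)
```

View pics/w5.png

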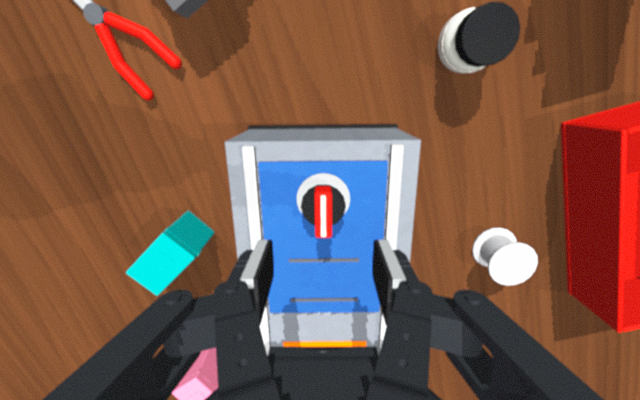

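The red bar is at (323,211), measured at (0.591, -0.066), and the tool is squarely over it. Going down to grip it.

>>> {"op": "jog_arm", "data": {"motion": [[0, 0, 0.8, -0.15, 0.6], [0, 0, 0.9, 0, 0.6], [0, 0, 0.45, 0, 0.6], [0, 0, 0, 0, 0], [0, 0, 0, 0, 0], [0, 0, 0, 0, 0], [0, 0, 0, 0, 0], [0, 0, 0, 0, 0]], "newtons": 60}}

```text
clock: 13.55
position: [0.5905, -0.0689, 0.1218]
tool_rot: [3.14, -0.0, 1.301]
force: [-2.1, 1.4, 8.0]
grip_width: 0.0099
finger_force: 63.3
```

>>> {"op": "jog_arm", "data": {"motion": [[-0.2, 0, -0.03, 0, 0], [-0.5, 0, 0, 0, 0], [-0.6, 0, 0, 0, 0], [-0.6, 0, 0, 0, 0], [-0.6, 0, 0, 0, 0], [-0.4, 0, 0, 0, 0], [-0.2, 0, 0, 0, 0], [0, 0, 0, 0, 0]]}}

```text
clock: 14.35
position: [0.5652, -0.1599, 0.1219]
tool_rot: [3.141, 0.001, 1.299]
force: [1.7, -2.1, 4.1]
grip_width: 0.0106
finger_force: 62.9
```

>>> {"op": "jog_arm", "data": {"motion": [[-0.1, 0, 0, 0, 0], [-0.1, 0, 0, 0, 0], [-0.07, 0, 0, 0, 0], [0, 0, 0, 0, 0]]}}

```text
clock: 14.75
position: [0.5638, -0.1652, 0.1219]
tool_rot: [3.141, -0.002, 1.302]
force: [4.3, 4.8, 4.1]
grip_width: 0.0103
finger_force: 62.8
```

>>> {"op": "jog_arm", "data": {"motion": [[0, 0, 0.1, 0, 0], [0, 0, 0.1, 0, 0], [0, 0, 0.1, 0, 0], [0, 0, 0.1, 0, 0], [0, 0, 0, 0, 0]]}}

```text
clock: 15.25
position: [0.5639, -0.1652, 0.1103]
tool_rot: [3.141, -0.001, 1.302]
force: [1.8, 5.1, 12.8]
grip_width: 0.01
finger_force: 63.9
```

>>> {"op": "jog_arm", "data": {"motion": [[0, 0, 0.04, 0.5, 0], [0, 0, 0, 1, 0], [0, 0, 0, 1, 0], [0, 0, 0, 1, 0], [0, 0, 0, 1, 0], [0, 0, 0, 1, 0], [0, 0, 0, 1, 0], [0, 0, 0, 1, 0], [0, 0, 0, 1, 0], [0, 0, 0, 1, 0]]}}

```text
clock: 16.25
position: [0.5642, -0.1655, 0.11]
tool_rot: [3.141, -0.002, 0.539]
force: [-1.5, 5.8, 25.6]
grip_width: 0.0105
finger_force: 65.7
```

>>> {"op": "jog_arm", "data": {"motion": [[0, 0, 0, 1, 0], [0, 0, 0, 1, 0], [0, 0, 0, 1, 0], [0, 0, 0, 1, 0], [0, 0, 0, 1, 0], [0, 0, 0, 1, 0], [0, 0, 0, 1, 0], [0, 0, 0, 1, 0], [0, 0, 0, 1, 0], [0, 0, 0, 0.4, 0], [0, 0, 0, 0, 0]]}}

```text
clock: 17.35
position: [0.5642, -0.1657, 0.11]
tool_rot: [-3.141, -0.002, -0.211]
force: [-1.6, 4.5, 26.7]
grip_width: 0.0103
finger_force: 65.8
```

>>> {"op": "jog_arm", "data": {"motion": [[0, 0, -0.15, 0, 0], [0, 0, -0.05, 0, 0.2], [0, 0, 0, 0, 0.5], [0, 0, 0, 0, 0.5], [0, 0, -0.5, 0, 0.5], [0, 0, -1, 0, 0.5], [0, 0, -1, 0, 0.5], [0, 0, -0.5, 0, 0.5], [0, 0, 0, 0, 0.5]]}}

```text
clock: 18.25
position: [0.5638, -0.1667, 0.2063]
tool_rot: [-3.142, -0.002, -0.211]
force: [-0.2, -0.3, -0.0]
grip_width: 0.0426
finger_force: 0.0
```

```bash
python3 - <<'E'
from m import *
f=grab('wrist'); s=f['s']; save(f,'w6.png'); print(s['position'],s['tool_rot'],s['force'])
h=cv2.cvtColor(f['pixels'],cv2.COLOR_RGB2HSV)
m=cv2.inRange(h,(0,140,90),(6,255,255))|cv2.inRange(h,(174,140,90),(179,255,255)); n_,l,st,c=cv2.connectedComponentsWithStats(m)
for i in range(1,n_):
        if st[i,4]>150: print(st[i],rect(f,(l==i).astype(np.uint8),.1295))
E
```

```text
[ 0.56378369 -0.16671392  0.2062964 ] [-3.14158837e+00 -2.45760215e-03 -2.11454444e-01] [-0.21464269 -0.26256431 -0.02942316]
[312 177  18  45 514] (array([ 568. , -165.8]), array([ 565.8, -165.2]), array([13.1, 35.7]), 78.2, 514)
[ 123  262   60   50 1068] (array([516.5,  -3.6]), array([516.9,  -4.2]), array([34.9, 52.8]), 26.3, 1068)
```

View pics/w6.png

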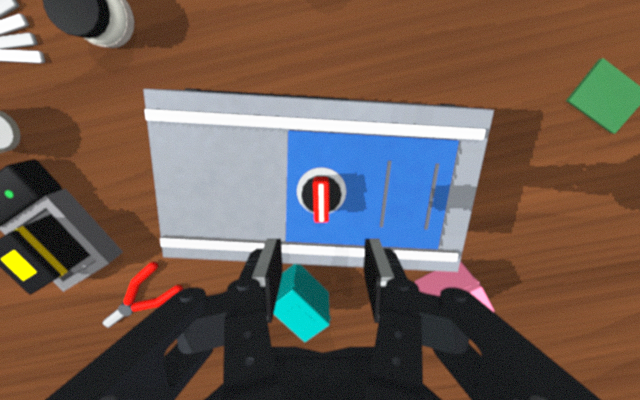

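The bar now lies across at (321,200): turned about 1.5 rad, over stud_home, and the cover is fully forward. The battery is still in the charger. Handing in.

```bash
python3 -c "
from workcell import bot
print(bot.job_done())"
```

```text
the job is handed in; nothing more can be done
None
```

I stood the battery in the charger well, shut the cover, and pushed in and turned the stud about 1.5 rad; the job is handed in, but no verdict came back and I couldn't measure the stud's final depth directly.

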